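Overhang the drying plate on the bench step

TASK

Push the rectangular perforated plate across the white step, towards the far long edge, until it sticks out 40 mm beyond that edge (8 mm either way will do) with its leading edge parallel to the step's edge, so that a colleague with oven gloves can take it from beneath. Only push or slide it with the fingers so that it stays flat on the step, never lifted or tipped; leave everything else where it stands, and finish with the hand clear of it all.

Things in the scene. Friction and masses are not known exactly. Their poses are not given: they have to be found in the camera images.
- plate: rectangular perforated steel drying plate lying flat on the step: 120 mm along its x, 100 mm along its y, 6 mm thick, 0.35 to 0.7 kg, slides when pushed sideways with a few newtons (at most about 10). Rows of small dark holes that do not matter. Origin at the centre of its underside, z up, x roughly towards the step's far edge (turned up to 0.25 rad from it)
- plate_lead (a point): middle of the plate's leading top edge, 60 mm along plate x from its centre, 6 mm above its underside; this is the edge that is to overhang
- step: white low bench step, fixed to the bench: a flat board 260 mm along its x, 500 mm along its y, 20 mm thick, its top 60 mm above the bench, standing on three cross walls. Origin on the bench under the board's centre; x points away from the robot, to the far long edge, which lies 130 mm from the origin. Turned up to 0.15 rad. The plate, the round plate and the beaker stand on it side by side, in any order, about 150 mm apart
- disc: flat round steel plate with small dark holes, 90 mm across, 6 mm thick, on the step; origin at the centre of its underside
- beaker: glass beaker, 66 mm across, 85 mm tall, standing on the step; origin at the centre of its underside
- flask: conical glass flask, 72 mm across, 104 mm tall, on the bench right of the step, towards its far end; origin at the centre of its underside
- bottle: amber glass bottle with black cap, 64 mm across, 130 mm tall, on the bench left of the step; origin at the centre of its underside
- pot: steel beaker without spout or handle, 84 mm across, 90 mm tall, on the bench right of the step; origin at the centre of its underside
- dropper: small brown glass dropper bottle with a black bulb, 28 mm across, 80 mm tall, on the bench left of the step, towards its far end; origin at the centre of its underside
- cork: cork ring for round flasks, 100 mm across, 22 mm high, on the bench before the step's near left corner; origin at the centre of its underside
Things that resemble listed ones, but are neither listed nor needed, are in the scene too. Several things have the shape of the cork; the one meant has the colours described above. Leave any purple or red look-alike of the pot alone.

How it is judged:
By the outcome, as a careful person would: the job done as asked, in the order asked, and still so for the second after the job is handed in, with the robot touching nothing.
It also fails if it takes over 40 s, if anything falls off the work surface, if the arm or the gripper's body presses on something with over 40 N, if the wrist force passes 120 N, or if a joint passes its speed limit or range.

ROBOT

A 6-joint arm with a two-finger parallel gripper is mounted at the origin on the work surface. World frame = base frame: x ahead of the robot, y to its left, z up, the work surface at z = 0. Lengths are in m, angles in rad, forces in N, time in s.
With the tool pointing down it reaches from about 0.375 to 0.9 m from the base axis. Payload 3.1 kg.
Tool frame: the origin (TCP) lies midway between the tips of the shut fingers; the grasp point (between the pads) lies 19 mm behind it (manip.grasp_offset is the distance from the TCP to the grasp point, in m); z points along the fingers, y is the line along which they close (so a half turn about z gives the same grasp; the last joint's range is limited). The gripper opens to 85 mm and grips with 20 to 120 N. Pads are 22 mm wide; open, the fingers measure 114 mm over their backs; the gripper's body (76 mm by 85 mm) begins 54 mm behind the grasp point. The pads swing forward as they close: fully open they stand 13 mm farther back than shut.
Start: joints at [-1.522, 0.527, 1.433, -0, 1.181, -0.178], TCP at [0.141, -0.609, 0.231] pointing down, gripper open.
Joint ranges: [-3.08, 3.08], [-0.75, 2.2], [0.22, 2.44], [-1.43, 4.57], [0, 2.65], [-2.85, 2.85]. Speed limits (rad/s): [2.79, 2.79, 3.14, 3.14, 3.14, 3.14].

INTERFACE

Orientations are given as a unit quaternion [x, y, z, w].
In Python, from station import sensors, cams, order, manip gives the robot as it stands.
- The arm moves only by the tool move_arm, never from a script. Its argument "targets" is a list of rows, each an object of numbers: "dx", "dy", "dz": the shift along the world's x, y, z normalised to -1 to 1, where 1 is 25 mm; "rx", "ry", "rz": the turn, a rotation vector about the world's x, y, z normalised to -1 to 1, where 1 is 30 degrees. A call has exactly 10 rows; each row shifts and turns the commanded pose from where the row before left it; what a row does not reach is not made up. A row lasts 1/8 s, in which the tool goes at most 62.5 mm and 10.7 degrees, less where a joint would pass 70% of its speed; a pose out of reach is approached as far as the arm can. A call with a number of a shift or a turn outside -1 to 1 is refused whole. A call with a gripper value outside its range is refused whole. "claw" is the opening in per cent of the stroke, from 0 (shut) to 100 (fully open), set as the call begins (left out, the last holds). The fingers move at their own pace and stop on an object; "newtons" is the grip in N (left out, the last holds). Time passes only in rows, so rows that do not move let the fingers close, or fill a call up. It gives the time, the measured TCP pose, the force, the opening and the grip force at its end, in the units of the state.
- sensors.sense(): the state, without advancing time (a new reading comes with each control period).
- cams.snapshot(name): name is "scene" or "side" or "wrist"; returns the picture (420x560x3 uint8, red, green, blue); there is no depth.
- cams.camera_model(name): a dict with "fx", "fy", "cx", "cy" (pixels), "extrinsics" (4x4, takes a point from world to camera coordinates). Camera axes: x right, y down, z forward; pixel columns grow to the right and rows downward; lengths in m; the calibration is good to about 2 mm. The wrist camera is an equidistant fisheye: a pixel r from the principal point sees the ray r / f radians off the axis. A picture is of the moment at which its call begins: read the wrist's pose just before it. camera_model takes no time and is no camera call; for the wrist camera it gives the pose at the moment of the call.
- order.sign_off(): hands the job in; it is judged then, once.
The state is a dict: "t": time; "q": joint angles; "qd": joint speeds; "tau": joint torques, N m; "tcp_pos": TCP position; "tool_rot": TCP orientation; "force": force on the tool from outside, world axes, zero at the start; "ft_torque": the same for the moment, N m; "finger_gap": opening from 0.0 (shut) to 1.0 (fully open); "gripper_force": force on a finger pad.
Only numpy, scipy, OpenCV 4.12 (cv2) and the standard library are available. Lean on these libraries where they do the work, as an engineer would, in place of code of your own. Each camera call takes 0.05 s, during which the arm holds its last target. There are 200 camera calls.

## Working session

There is one attempt and no reset: what is moved stays moved. The work goes in short steps, Python scripts to look and compute and a tool call to move; the robot and the scene stay as the last step left them, time stands still between calls to the robot, and variables do not carry over. Pictures are saved under pics/ and viewed, at most 10 in all, crops included, and the job is handed in when it is done.

Besides the shell and the picture viewer there is one more tool, called after "Request:" as name(argument=value, ...), one argument or row to a line, values as JSON. move_arm: Moves the arm, as the interface text tells. Scaled input: -1 to 1 covers 25 mm each way for a shift and 30 degrees each way for a turn. Its arguments: {"type":"object","properties":{"targets":{"type":"array"},"claw":{"type":"number"},"newtons":{"type":"number"}},"required":["targets"]}

```bash
mkdir -p pics; ls; python3 - <<'E'
from station import sensors,cams,manip
import cv2,numpy as np
for n in("scene","side"):
    im=cams.snapshot(n);cv2.imwrite(f"pics/{n}0.png",im[:,:,::-1])
    m=cams.camera_model(n);print(n,m["fx"],m["cx"],m["cy"],np.round(m["extrinsics"],3).tolist())
s=sensors.sense();print(s["t"],s["tcp_pos"],s["tool_rot"],s["force"])
E
```

```text
pics
scene 519.7022845545875 284.5696194820575 202.703304810712 [[-0.847, 0.53, -0.019, 0.432], [0.363, 0.552, -0.75, -0.099], [-0.387, -0.643, -0.661, 1.618], [0.0, 0.0, 0.0, 1.0]]
side 436.65463777093436 283.9344671516279 209.4218384418504 [[-0.999, -0.049, -0.02, 0.472], [-0.013, 0.6, -0.8, 0.1], [0.051, -0.798, -0.6, 1.162], [0.0, 0.0, 0.0, 1.0]]
0.1 [ 0.14053879 -0.60833458  0.23043674] [ 9.93575322e-01  1.13168550e-01  7.16974796e-05 -9.76620054e-04] [-0.68592539  0.19395101 -0.77400855]
```

View pics/scene0.png

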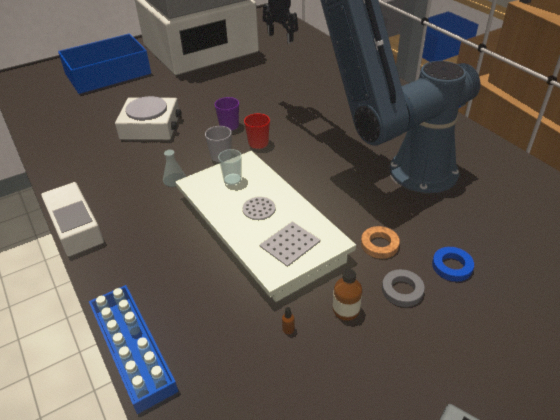

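View pics/side0.png

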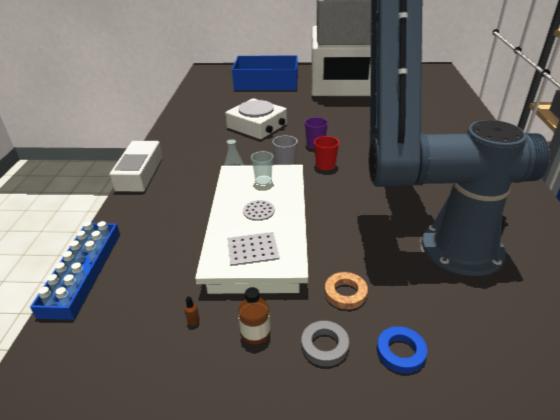

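The rectangular plate is at scene (290,243) and side (253,248). It is the only rectangular perforated one; the round one, at (259,208) in the scene, is the disc. The step's far edge is on the left in both views. Next I measure the corners.

```bash
cat > h.py <<'E'
import cv2,numpy as np
from station import sensors,cams
def ray(n,uv,z,m=None):
    m=m or cams.camera_model(n);E=np.array(m["extrinsics"]);R,t=E[:3,:3],E[:3,3]
    uv=np.atleast_2d(uv).astype(float);c=-R.T@t
    d=np.c_[(uv[:,0]-m["cx"])/m["fx"],(uv[:,1]-m["cy"])/m["fy"],np.ones(len(uv))]
    if n=="wrist":
        r=np.linalg.norm(d[:,:2],axis=1);d=np.c_[d[:,:2]/r[:,None]*np.sin(r)[:,None],np.cos(r)]
    d=d@R;return c+d*((z-c[2])/d[:,2])[:,None]
def plate(im,box):
    x0,y0,x1,y1=box
    g=im[y0:y1,x0:x1].astype(int);s=g.sum(2)
    m=((s<560)).astype(np.uint8)*255
    m=cv2.morphologyEx(m,cv2.MORPH_CLOSE,np.ones((3,3)))
    c=max(cv2.findContours(m,0,1)[0],key=cv2.contourArea)
    return c[:,0]+[x0,y0]
E
python3 - <<'E'
from h import *
for n,box,sb,far in(("scene",(250,218,328,270),(150,140,360,300),None),("side",(218,228,288,270),(190,150,320,290),None)):
    im=cv2.imread(f"pics/{n}0.png")[:,:,::-1]
    print(n,im[box[1]+25,box[0]:box[2]:4].sum(1))
    c=plate(im,box);P=ray(n,c,.066)[:,:2]
    r=cv2.minAreaRect((P*1000).astype(np.float32));print("plate",r,cv2.boxPoints(r).round())
    x0,y0,x1,y1=sb;m=(im[y0:y1,x0:x1].astype(int).min(2)>150).astype(np.uint8)
    k=max(cv2.findContours(m,0,1)[0],key=cv2.contourArea);k=cv2.convexHull(k)[:,0]+[x0,y0]
    K=ray(n,k,.06)[:,:2]
    r=cv2.minAreaRect((K*1000).astype(np.float32));print("step",r,cv2.boxPoints(r).round())
    a=cv2.approxPolyDP(k.reshape(-1,1,2).astype(np.int32),5,True)[:,0];print(a.tolist(),ray(n,a,.06).round(3)[:,:2].tolist())
    v=im.copy();cv2.drawContours(v,[c.reshape(-1,1,2)],-1,(255,0,0),1);cv2.polylines(v,[a.reshape(-1,1,2)],True,(0,160,0),1)
    cv2.imwrite(f"pics/{n}1.png",cv2.resize(v[y0:y1,x0:x1],None,fx=3,fy=3)[:,:,::-1])
import numpy as np
a,b=cv2.imread("pics/scene1.png"),cv2.imread("pics/side1.png")
h=600;z=[cv2.resize(i,(400,int(i.shape[0]*400/i.shape[1]))) for i in(a,b)]
H=max(i.shape[0] for i in z);cv2.imwrite("pics/both.png",np.hstack([np.pad(i,((0,H-i.shape[0]),(0,0),(0,0))) for i in z]))
E
```

```text
scene [699 701 699 551 503 511 536 509 506 526 525 418 539 535 372 534 544 621
 694 695]
plate ((550.0866088867188, 90.96136474609375), (121.3813705444336, 102.75421905517578), 13.17235279083252) [[479. 127.]
 [503.  27.]
 [621.  55.]
 [597. 155.]]
step ((551.6751708984375, -63.122467041015625), (260.16400146484375, 500.7348937988281), 2.541689872741699) [[ 411.  181.]
 [ 433. -319.]
 [ 693. -307.]
 [ 671.  193.]]
[[176, 181], [251, 151], [355, 244], [269, 291]] [[0.689, -0.305], [0.434, -0.314], [0.411, 0.179], [0.669, 0.19]]
side [747 747 747 611 403 605 596 601 602 603 606 513 608 465 526 659 747 747]
plate ((535.7622680664062, 139.84429931640625), (115.15576934814453, 7.885349750518799), 12.966095924377441) [[479. 131.]
 [481. 123.]
 [593. 149.]
 [591. 157.]]
step ((549.0435180664062, -63.3321533203125), (261.8171081542969, 504.3706970214844), 2.394925117492676) [[ 408.  183.]
 [ 429. -321.]
 [ 690. -310.]
 [ 669.  194.]]
[[302, 165], [307, 277], [196, 278], [221, 166]] [[0.429, -0.314], [0.41, 0.181], [0.666, 0.192], [0.689, -0.304]]
```

View pics/both.png

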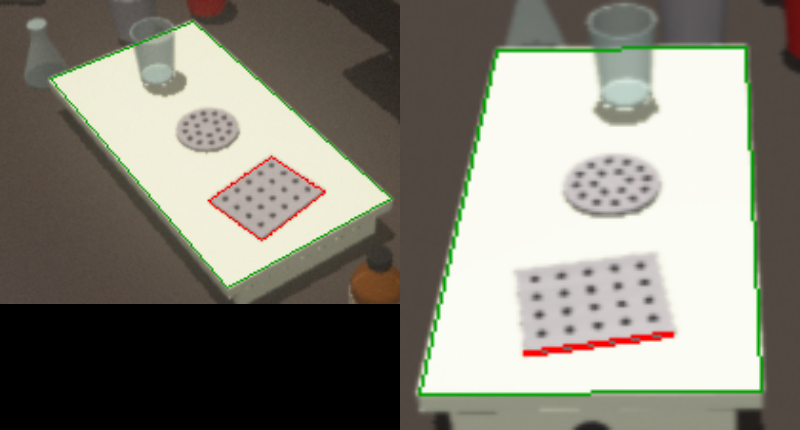

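Both outlines fit. The plate measures 121 x 103 mm, centred at (0.550, 0.091) with yaw 13.2°. The step is 260 x 500 mm at (0.550, -0.063) with yaw 2.5°. I'll go behind the plate with the fingers half open, so two contacts square it up as I push.

Request:
move_arm(
  targets=[
    {"dx":1,"dy":0.4},
    {"dx":1,"dy":0.4},
    {"dx":1,"dy":0.4},
    {"dx":1,"dy":0.4},
    {"dx":1,"dy":0.4},
    {"dx":1,"dy":0.4},
    {"dx":1,"dy":0.4},
    {"dx":1,"dy":0.4},
    {"dx":1,"dy":0.4},
    {"dx":1,"dy":0.4},
  ],
  claw=55,
)

```text
schema error: expected keys dx, dy, dz, rx, ry, rz
```

Request:
move_arm(
  targets=[
    {"dx":0.2,"dy":1,"rz":-0.035},
    {"dx":0.2,"dy":1,"rz":-0.035},
    {"dx":0.2,"dy":1,"rz":-0.035},
    {"dx":0.2,"dy":1,"rz":-0.035},
    {"dx":0.2,"dy":1,"rz":-0.035},
    {"dx":0.2,"dy":1,"rz":-0.035},
    {"dx":0.2,"dy":1,"rz":-0.035},
    {"dx":0.2,"dy":1,"rz":-0.035},
    {"dx":0.2,"dy":1,"rz":-0.035},
    {"dx":0.2,"dy":1,"rz":-0.035},
  ],
)

```text
schema error: expected keys dx, dy, dz, rx, ry, rz
```

Request:
move_arm(
  targets=[
    {"dy":1},
    {"dy":1},
    {"dy":1},
    {"dy":1},
    {"dy":1},
    {"dy":1},
    {"dy":1},
    {"dy":1},
    {"dy":1},
    {"dy":1},
  ],
)

```text
schema error: expected keys dx, dy, dz, rx, ry, rz
```

Request:
move_arm(
  targets=[
    {"dy":1},
    {"dy":1},
    {"dy":1},
    {"dy":0.8},
    {"dz":-1},
    {"dz":-1},
    {"dz":-1},
    {"dz":-0.5},
    {},
    {},
  ],
)

```text
schema error: expected keys dx, dy, dz, rx, ry, rz
```

```bash
python3 - <<'E'
from h import *
s=sensors.sense();print(s["t"],s["tcp_pos"],s["tool_rot"],s["force"],s["finger_gap"],s["q"])
for n in("scene","side"):cv2.imwrite(f"pics/{n}2.png",cams.snapshot(n)[:,:,::-1])
a=cv2.imread("pics/scene2.png")[100:300,170:370];b=cv2.imread("pics/side2.png")[120:320,180:380]
cv2.imwrite("pics/c2.png",cv2.resize(np.hstack([a,b]),None,fx=2,fy=2))
E
```

```text
0.1 [ 0.14053879 -0.60833458  0.23043674] [ 9.93575322e-01  1.13168550e-01  7.16974796e-05 -9.76620054e-04] [-0.68592539  0.19395101 -0.77400855] 0.9990867283619413 [-1.52249794e+00  5.28367807e-01  1.43376805e+00  1.72937996e-05
  1.18141523e+00 -1.78531328e-01]
```

View pics/c2.png

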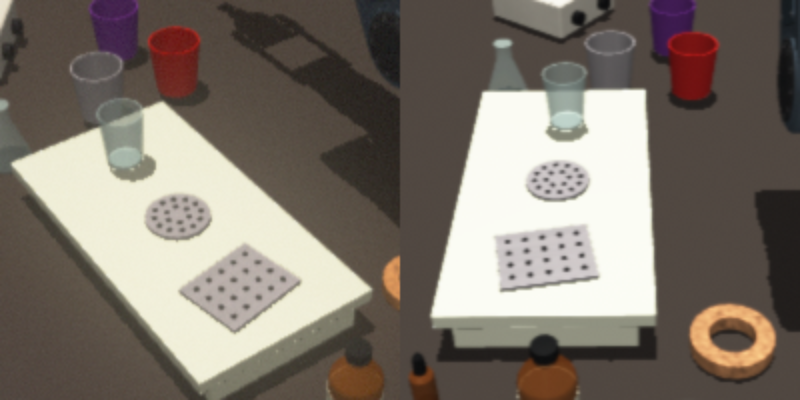

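The moves were refused because every row needs all six keys. The arm has not moved, and the picture shows the plate as before (crop ≈(240,287)).

Request:
move_arm(
  targets=[
    {"dx":1,"dy":0.4,"dz":0,"rx":0,"ry":0,"rz":0},
    {"dx":1,"dy":0.4,"dz":0,"rx":0,"ry":0,"rz":0},
    {"dx":1,"dy":0.4,"dz":0,"rx":0,"ry":0,"rz":0},
    {"dx":1,"dy":0.4,"dz":0,"rx":0,"ry":0,"rz":0},
    {"dx":1,"dy":0.4,"dz":0,"rx":0,"ry":0,"rz":0},
    {"dx":1,"dy":0.4,"dz":0,"rx":0,"ry":0,"rz":0},
    {"dx":1,"dy":0.4,"dz":0,"rx":0,"ry":0,"rz":0},
    {"dx":1,"dy":0.4,"dz":0,"rx":0,"ry":0,"rz":0},
    {"dx":1,"dy":0.4,"dz":0,"rx":0,"ry":0,"rz":0},
    {"dx":1,"dy":0.4,"dz":0,"rx":0,"ry":0,"rz":0},
  ],
  claw=55,
)

```text
t: 1.45
tcp_pos: [0.3913, -0.5084, 0.231]
tool_rot: [0.994, 0.113, -0.0, -0.0]
force: [-0.1, -0.1, 0.6]
finger_gap: 0.55
gripper_force: 0.0
```

Request:
move_arm(
  targets=[
    {"dx":0.2,"dy":1,"dz":0,"rx":0,"ry":0,"rz":-0.035},
    {"dx":0.2,"dy":1,"dz":0,"rx":0,"ry":0,"rz":-0.035},
    {"dx":0.2,"dy":1,"dz":0,"rx":0,"ry":0,"rz":-0.035},
    {"dx":0.2,"dy":1,"dz":0,"rx":0,"ry":0,"rz":-0.035},
    {"dx":0.2,"dy":1,"dz":0,"rx":0,"ry":0,"rz":-0.035},
    {"dx":0.2,"dy":1,"dz":0,"rx":0,"ry":0,"rz":-0.035},
    {"dx":0.2,"dy":1,"dz":0,"rx":0,"ry":0,"rz":-0.035},
    {"dx":0.2,"dy":1,"dz":0,"rx":0,"ry":0,"rz":-0.035},
    {"dx":0.2,"dy":1,"dz":0,"rx":0,"ry":0,"rz":-0.035},
    {"dx":0.2,"dy":1,"dz":0,"rx":0,"ry":0,"rz":-0.035},
  ],
)

```text
t: 2.7
tcp_pos: [0.4406, -0.2581, 0.2312]
tool_rot: [1.0, 0.021, -0.0, -0.0]
force: [-0.3, 0.5, -1.1]
finger_gap: 0.552
gripper_force: 0.0
```

Request:
move_arm(
  targets=[
    {"dx":0,"dy":1,"dz":0,"rx":0,"ry":0,"rz":0},
    {"dx":0,"dy":1,"dz":0,"rx":0,"ry":0,"rz":0},
    {"dx":0,"dy":1,"dz":0,"rx":0,"ry":0,"rz":0},
    {"dx":0,"dy":1,"dz":0,"rx":0,"ry":0,"rz":0},
    {"dx":0,"dy":1,"dz":0,"rx":0,"ry":0,"rz":0},
    {"dx":0,"dy":1,"dz":0,"rx":0,"ry":0,"rz":0},
    {"dx":0,"dy":1,"dz":0,"rx":0,"ry":0,"rz":0},
    {"dx":0,"dy":1,"dz":0,"rx":0,"ry":0,"rz":0},
    {"dx":0,"dy":1,"dz":0,"rx":0,"ry":0,"rz":0},
    {"dx":0,"dy":1,"dz":0,"rx":0,"ry":0,"rz":0},
  ],
)

```text
t: 3.95
tcp_pos: [0.4405, -0.0081, 0.2313]
tool_rot: [1.0, 0.022, 0.0, -0.0]
force: [-0.9, -0.4, -0.1]
finger_gap: 0.55
gripper_force: 0.0
```

Request:
move_arm(
  targets=[
    {"dx":0,"dy":1,"dz":0,"rx":0,"ry":0,"rz":0},
    {"dx":0,"dy":1,"dz":0,"rx":0,"ry":0,"rz":0},
    {"dx":0,"dy":1,"dz":0,"rx":0,"ry":0,"rz":0},
    {"dx":0,"dy":0.8,"dz":0,"rx":0,"ry":0,"rz":0},
    {"dx":0,"dy":0,"dz":-1,"rx":0,"ry":0,"rz":0},
    {"dx":0,"dy":0,"dz":-1,"rx":0,"ry":0,"rz":0},
    {"dx":0,"dy":0,"dz":-1,"rx":0,"ry":0,"rz":0},
    {"dx":0,"dy":0,"dz":-1,"rx":0,"ry":0,"rz":0},
    {"dx":0,"dy":0,"dz":-0.8,"rx":0,"ry":0,"rz":0},
    {"dx":0,"dy":0,"dz":0,"rx":0,"ry":0,"rz":0},
  ],
)

```text
t: 5.2
tcp_pos: [0.4395, 0.086, 0.1102]
tool_rot: [1.0, 0.022, -0.002, -0.0]
force: [-0.5, -0.6, 0.5]
finger_gap: 0.55
gripper_force: 0.0
```

```bash
python3 - <<'E'
from h import *
s=sensors.sense();print(s["t"],s["tcp_pos"],s["tool_rot"],s["force"],s["finger_gap"],s["q"])
for n in("scene","side","wrist"):cv2.imwrite(f"pics/{n}3.png",cams.snapshot(n)[:,:,::-1])
a=cv2.imread("pics/scene3.png")[100:300,170:370];b=cv2.imread("pics/side3.png")[120:320,180:380]
cv2.imwrite("pics/c3.png",cv2.resize(np.hstack([a,b]),None,fx=2,fy=2))
E
```

```text
5.2 [0.43954804 0.08604363 0.11023865] [ 9.99762309e-01  2.17298229e-02 -1.76726498e-03 -1.32031051e-04] [-0.46500134 -0.61747674  0.52280754] 0.5502153156678885 [-5.71173884e-02  5.10447739e-01  1.97727039e+00 -2.48146215e-05
  6.57418872e-01  1.47023547e+00]
```

View pics/c3.png

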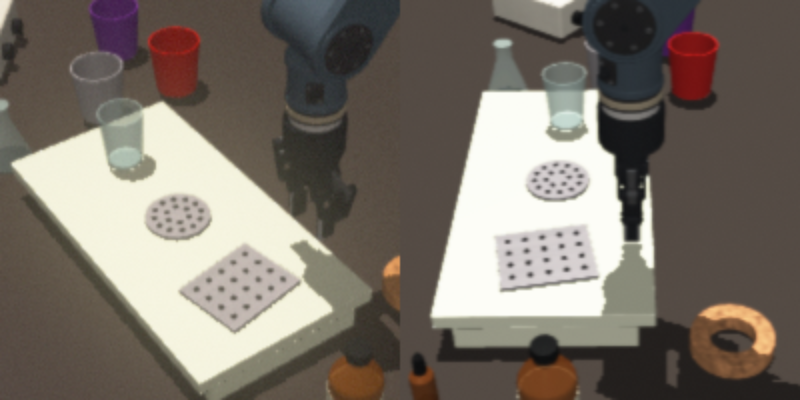

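The fingers are behind the plate, tips near (330,225) in the left crop and (632,240) in the right, clear of everything. Now I lower them to find the step surface by touch.

Request:
move_arm(
  targets=[
    {"dx":0,"dy":0,"dz":-0.8,"rx":0,"ry":0,"rz":0},
    {"dx":0,"dy":0,"dz":-0.8,"rx":0,"ry":0,"rz":0},
    {"dx":0,"dy":0,"dz":-0.2,"rx":0,"ry":0,"rz":0},
    {"dx":0,"dy":0,"dz":-0.12,"rx":0,"ry":0,"rz":0},
    {"dx":0,"dy":0,"dz":0,"rx":0,"ry":0,"rz":0},
    {"dx":0,"dy":0,"dz":0,"rx":0,"ry":0,"rz":0},
    {"dx":0,"dy":0,"dz":-0.04,"rx":0,"ry":0,"rz":0},
    {"dx":0,"dy":0,"dz":0,"rx":0,"ry":0,"rz":0},
    {"dx":0,"dy":0,"dz":0,"rx":0,"ry":0,"rz":0},
    {"dx":0,"dy":0,"dz":0,"rx":0,"ry":0,"rz":0},
  ],
)

```text
t: 6.6
tcp_pos: [0.4405, 0.086, 0.0623]
tool_rot: [1.0, 0.022, -0.0, -0.0]
force: [1.1, 0.4, -0.1]
finger_gap: 0.555
gripper_force: 0.0
```

```bash
python3 - <<'E'
from h import *
s=sensors.sense();print(s["t"],s["tcp_pos"],s["force"])
for n in("scene","side"):cv2.imwrite(f"pics/{n}4.png",cams.snapshot(n)[:,:,::-1])
a=cv2.imread("pics/scene4.png")[180:280,290:390];b=cv2.imread("pics/side4.png")[200:300,240:340]
cv2.imwrite("pics/c4.png",cv2.resize(np.hstack([a,b]),None,fx=4,fy=4,interpolation=2))
E
```

```text
6.6 [0.44054831 0.08602448 0.06230241] [ 1.13610782  0.3820242  -0.13761955]
```

View pics/c4.png

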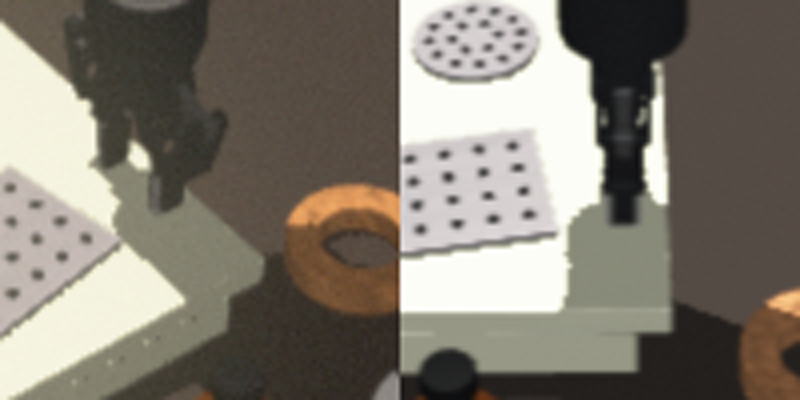

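There is no contact at TCP z 0.062; the tips, near (165,205) and (623,222), look just above the board. I'll feel further down.

Request:
move_arm(
  targets=[
    {"dx":0,"dy":0,"dz":-0.04,"rx":0,"ry":0,"rz":0},
    {"dx":0,"dy":0,"dz":-0.04,"rx":0,"ry":0,"rz":0},
    {"dx":0,"dy":0,"dz":-0.04,"rx":0,"ry":0,"rz":0},
    {"dx":0,"dy":0,"dz":-0.02,"rx":0,"ry":0,"rz":0},
    {"dx":0,"dy":0,"dz":0,"rx":0,"ry":0,"rz":0},
    {"dx":0,"dy":0,"dz":0,"rx":0,"ry":0,"rz":0},
    {"dx":0,"dy":0,"dz":0,"rx":0,"ry":0,"rz":0},
    {"dx":0,"dy":0,"dz":0,"rx":0,"ry":0,"rz":0},
    {"dx":0,"dy":0,"dz":0,"rx":0,"ry":0,"rz":0},
    {"dx":0,"dy":0,"dz":0,"rx":0,"ry":0,"rz":0},
  ],
)

```text
t: 7.95
tcp_pos: [0.4406, 0.086, 0.0588]
tool_rot: [1.0, 0.022, 0.0, 0.0]
force: [-0.2, -0.1, 0.0]
finger_gap: 0.552
gripper_force: 0.0
```

Request:
move_arm(
  targets=[
    {"dx":0,"dy":0,"dz":-0.04,"rx":0,"ry":0,"rz":0},
    {"dx":0,"dy":0,"dz":-0.04,"rx":0,"ry":0,"rz":0},
    {"dx":0,"dy":0,"dz":0,"rx":0,"ry":0,"rz":0},
    {"dx":0,"dy":0,"dz":0,"rx":0,"ry":0,"rz":0},
    {"dx":0,"dy":0,"dz":0,"rx":0,"ry":0,"rz":0},
    {"dx":0,"dy":0,"dz":0,"rx":0,"ry":0,"rz":0},
    {"dx":0,"dy":0,"dz":0,"rx":0,"ry":0,"rz":0},
    {"dx":0,"dy":0,"dz":0,"rx":0,"ry":0,"rz":0},
    {"dx":0,"dy":0,"dz":0,"rx":0,"ry":0,"rz":0},
    {"dx":0,"dy":0,"dz":0,"rx":0,"ry":0,"rz":0},
  ],
)

```text
t: 9.2
tcp_pos: [0.4406, 0.086, 0.0575]
tool_rot: [1.0, 0.022, 0.0, 0.0]
force: [-1.4, -0.9, 8.2]
finger_gap: 0.549
gripper_force: 4.2
```

The step touches at TCP z 0.0575. I raise 2 mm and push along the step's x direction.

Request:
move_arm(
  targets=[
    {"dx":0,"dy":0.1,"dz":0.1,"rx":0,"ry":0,"rz":0},
    {"dx":0.3,"dy":0.013,"dz":0,"rx":0,"ry":0,"rz":0},
    {"dx":0.3,"dy":0.013,"dz":0,"rx":0,"ry":0,"rz":0},
    {"dx":0.3,"dy":0.013,"dz":0,"rx":0,"ry":0,"rz":0},
    {"dx":0.3,"dy":0.013,"dz":0,"rx":0,"ry":0,"rz":0},
    {"dx":0.3,"dy":0.013,"dz":0,"rx":0,"ry":0,"rz":0},
    {"dx":0.3,"dy":0.013,"dz":0,"rx":0,"ry":0,"rz":0},
    {"dx":0.3,"dy":0.013,"dz":0,"rx":0,"ry":0,"rz":0},
    {"dx":0.3,"dy":0.013,"dz":0,"rx":0,"ry":0,"rz":0},
    {"dx":0.3,"dy":0.013,"dz":0,"rx":0,"ry":0,"rz":0},
  ],
)

```text
t: 10.45
tcp_pos: [0.5045, 0.092, 0.0586]
tool_rot: [1.0, 0.022, -0.004, -0.0]
force: [-6.7, 0.1, 1.6]
finger_gap: 0.556
gripper_force: 2.7
```

```bash
python3 - <<'E'
from h import *
s=sensors.sense();print(s["t"],s["tcp_pos"],s["force"])
for n in("scene","side"):cv2.imwrite(f"pics/{n}5.png",cams.snapshot(n)[:,:,::-1])
a=cv2.imread("pics/scene5.png")[180:300,230:350];b=cv2.imread("pics/side5.png")[180:300,190:310]
cv2.imwrite("pics/c5.png",cv2.resize(np.hstack([a,b]),None,fx=3.3,fy=3.3,interpolation=2))
E
```

```text
10.45 [0.50446437 0.09197006 0.05862783] [-6.66268292  0.13880078  1.64621959]
```

View pics/c5.png

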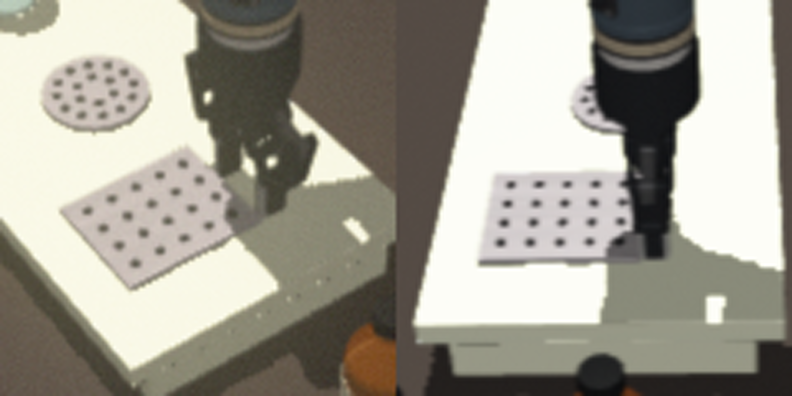

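The plate slid flat and squared up against both fingers; its lead edge runs from about (495,175) to (480,262) in the right crop. I carry on, stopping about 10 mm short.

Request:
move_arm(
  targets=[
    {"dx":0.3,"dy":0.013,"dz":0,"rx":0,"ry":0,"rz":0},
    {"dx":0.3,"dy":0.013,"dz":0,"rx":0,"ry":0,"rz":0},
    {"dx":0.3,"dy":0.013,"dz":0,"rx":0,"ry":0,"rz":0},
    {"dx":0.3,"dy":0.013,"dz":0,"rx":0,"ry":0,"rz":0},
    {"dx":0.3,"dy":0.013,"dz":0,"rx":0,"ry":0,"rz":0},
    {"dx":0.3,"dy":0.013,"dz":0,"rx":0,"ry":0,"rz":0},
    {"dx":0.3,"dy":0.013,"dz":0,"rx":0,"ry":0,"rz":0},
    {"dx":0.3,"dy":0.013,"dz":0,"rx":0,"ry":0,"rz":0},
    {"dx":0.3,"dy":0.013,"dz":0,"rx":0,"ry":0,"rz":0},
    {"dx":0,"dy":0,"dz":0,"rx":0,"ry":0,"rz":0},
  ],
)

```text
t: 11.8
tcp_pos: [0.5776, 0.0943, 0.0597]
tool_rot: [1.0, 0.022, 0.002, 0.0]
force: [-0.2, -0.8, 0.1]
finger_gap: 0.552
gripper_force: 0.3
```

```bash
python3 - <<'E'
from h import *
s=sensors.sense();print(s["t"],s["tcp_pos"],s["force"])
for n in("scene","side"):cv2.imwrite(f"pics/{n}6.png",cams.snapshot(n)[:,:,::-1])
a=cv2.imread("pics/scene6.png")[180:300,210:330];b=cv2.imread("pics/side6.png")[180:300,170:290]
cv2.imwrite("pics/c6.png",cv2.resize(np.hstack([a,b]),None,fx=3.333333,fy=3.3333333,interpolation=2))
E
```

```text
11.8 [0.57758797 0.09431538 0.05973739] [-0.16908489 -0.7714754   0.09222046]
```

View pics/c6.png

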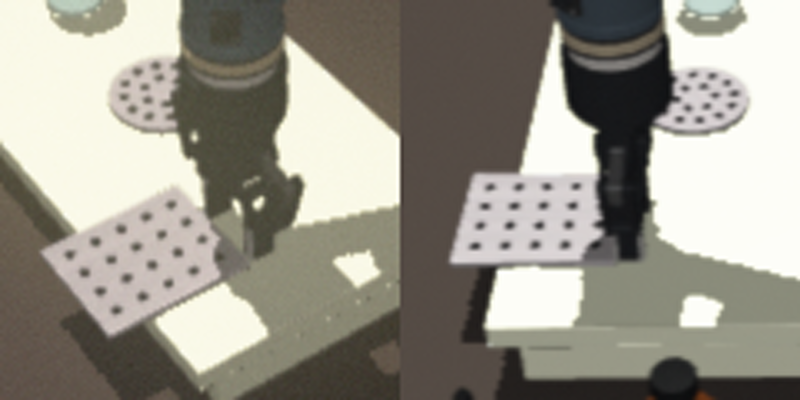

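The plate now overhangs, with its lead edge at (42,250)–(108,332) in the left crop and (475,173)–(450,262) in the right. I measure that edge against the step's edge.

```bash
cat > m.py <<'E'
from h import *
import sys
k=sys.argv[1];rows=range(int(sys.argv[2]),int(sys.argv[3]))
a=np.radians(2.47);ex=np.array([np.cos(a),np.sin(a)]);ey=np.array([-ex[1],ex[0]]);o=np.array([.5504,-.0632])
def rep(n,uv):
    P=ray(n,uv,.066)[:,:2]-o;x,y=P@ex,P@ey
    p=np.polyfit(y,x,1);r=x-np.polyval(p,y);g=abs(r)<2e-3;p=np.polyfit(y[g],x[g],1)
    print(n,g.sum(),"y",y.min().round(3),y.max().round(3),"overhang mm",1000*(np.polyval(p,(y.min()+y.max())/2)-.13),"yaw deg",-np.degrees(np.arctan(p[0])))
def cross(l):
    s=np.r_[l].astype(float);t=(s[:8].mean()+np.percentile(s,75))/2
    i=np.argmax(s>t);return i-(s[i]-t)/(s[i]-s[i-1])
im=cv2.GaussianBlur(cv2.imread(f"pics/side{k}.png"),(3,3),0).sum(2) if 0 else cv2.imread(f"pics/side{k}.png").astype(int).sum(2)
rep("side",[(165+cross(im[r,165:205]),r) for r in rows])
im=cv2.imread(f"pics/scene{k}.png").astype(int).sum(2)
c0=int(sys.argv[4]);r0,r1=int(sys.argv[5]),int(sys.argv[6])
rep("scene",[(c0+cross(im[r,c0:c0+45]),r) for r in range(r0,r1)])
E
python3 m.py 6 234 257 205 258 276
```

```text
side 23 y 0.099 0.181 overhang mm 34.14597500571509 yaw deg 0.20297298688222234
scene 18 y 0.103 0.169 overhang mm 35.89148529995376 yaw deg -0.7241059005673686
```

The overhang is about 35 mm and parallel within 1°. I push 5 mm more, gently.

Request:
move_arm(
  targets=[
    {"dx":0.05,"dy":0.002,"dz":0,"rx":0,"ry":0,"rz":0},
    {"dx":0.05,"dy":0.002,"dz":0,"rx":0,"ry":0,"rz":0},
    {"dx":0.05,"dy":0.002,"dz":0,"rx":0,"ry":0,"rz":0},
    {"dx":0.05,"dy":0.002,"dz":0,"rx":0,"ry":0,"rz":0},
    {"dx":0,"dy":0,"dz":0,"rx":0,"ry":0,"rz":0},
    {"dx":0,"dy":0,"dz":0,"rx":0,"ry":0,"rz":0},
    {"dx":0,"dy":0,"dz":0,"rx":0,"ry":0,"rz":0},
    {"dx":0,"dy":0,"dz":0,"rx":0,"ry":0,"rz":0},
    {"dx":0,"dy":0,"dz":0,"rx":0,"ry":0,"rz":0},
    {"dx":0,"dy":0,"dz":0,"rx":0,"ry":0,"rz":0},
  ],
)

```text
t: 13.15
tcp_pos: [0.5777, 0.0945, 0.0592]
tool_rot: [1.0, 0.022, -0.003, 0.0]
force: [-6.4, -1.3, 5.6]
finger_gap: 0.549
gripper_force: 3.3
```

```bash
python3 - <<'E'
from h import *
s=sensors.sense();print(s["t"],s["tcp_pos"],s["force"])
for n in("scene","side"):cv2.imwrite(f"pics/{n}7.png",cams.snapshot(n)[:,:,::-1])
E
python3 m.py 7 234 257 203 259 277
```

```text
13.15 [0.57770985 0.09450088 0.05916197] [-6.41546088 -1.34316437  5.58802073]
side 23 y 0.099 0.181 overhang mm 34.14934584824897 yaw deg 0.19799094085438398Traceback (most recent call last):
  File "m.py", line 16, in <module>
    rep("scene",[(c0+cross(im[r,c0:c0+45]),r) for r in range(r0,r1)])
    ~~~^^^^^^^^^^^^^^^^^^^^^^^^^^^^^^^^^^^^^^^^^^^^^^^^^^^^^^^^^^^^^^
  File "m.py", line 7, in rep
    p=np.polyfit(y,x,1);r=x-np.polyval(p,y);g=abs(r)<2e-3;p=np.polyfit(y[g],x[g],1)
                                                            ~~~~~~~~~~^^^^^^^^^^^^^
    raise TypeError("expected non-empty vector for x")
TypeError: expected non-empty vector for x
```

Static friction is holding the plate while the arm gives a little. I push a few mm more.

Request:
move_arm(
  targets=[
    {"dx":0.1,"dy":0.004,"dz":0,"rx":0,"ry":0,"rz":0},
    {"dx":0.1,"dy":0.004,"dz":0,"rx":0,"ry":0,"rz":0},
    {"dx":0,"dy":0,"dz":0,"rx":0,"ry":0,"rz":0},
    {"dx":0,"dy":0,"dz":0,"rx":0,"ry":0,"rz":0},
    {"dx":0,"dy":0,"dz":0,"rx":0,"ry":0,"rz":0},
    {"dx":0,"dy":0,"dz":0,"rx":0,"ry":0,"rz":0},
    {"dx":0,"dy":0,"dz":0,"rx":0,"ry":0,"rz":0},
    {"dx":0,"dy":0,"dz":0,"rx":0,"ry":0,"rz":0},
    {"dx":0,"dy":0,"dz":0,"rx":0,"ry":0,"rz":0},
    {"dx":0,"dy":0,"dz":0,"rx":0,"ry":0,"rz":0},
  ],
)

```text
t: 14.5
tcp_pos: [0.5824, 0.095, 0.059]
tool_rot: [1.0, 0.022, -0.003, -0.0]
force: [-6.6, -0.1, 5.9]
finger_gap: 0.548
gripper_force: 3.4
```

```bash
python3 - <<'E'
from h import *
s=sensors.sense();print(s["t"],s["tcp_pos"],s["force"])
for n in("scene","side"):cv2.imwrite(f"pics/{n}8.png",cams.snapshot(n)[:,:,::-1])
E
python3 m.py 8 234 257 205 258 276
```

```text
14.5 [0.58237097 0.09495562 0.05903838] [-6.63385695 -0.08479629  5.90553388]
side 23 y 0.099 0.181 overhang mm 38.74401648756234 yaw deg 0.024166042063668416
scene 18 y 0.1 0.166 overhang mm 40.36868415921441 yaw deg -0.6447168095761862
```

The overhang is 39–40 mm and parallel. I back straight off, then go up.

Request:
move_arm(
  targets=[
    {"dx":-0.2,"dy":-0.009,"dz":0,"rx":0,"ry":0,"rz":0},
    {"dx":-0.4,"dy":-0.017,"dz":0,"rx":0,"ry":0,"rz":0},
    {"dx":-0.8,"dy":-0.035,"dz":0,"rx":0,"ry":0,"rz":0},
    {"dx":-0.8,"dy":-0.035,"dz":0.1,"rx":0,"ry":0,"rz":0},
    {"dx":-0.6,"dy":0,"dz":1,"rx":0,"ry":0,"rz":0},
    {"dx":-0.6,"dy":0,"dz":1,"rx":0,"ry":0,"rz":0},
    {"dx":-0.6,"dy":0,"dz":1,"rx":0,"ry":0,"rz":0},
    {"dx":-0.6,"dy":0,"dz":1,"rx":0,"ry":0,"rz":0},
    {"dx":0,"dy":0,"dz":1,"rx":0,"ry":0,"rz":0},
    {"dx":0,"dy":0,"dz":1,"rx":0,"ry":0,"rz":0},
  ],
)

```text
t: 15.85
tcp_pos: [0.4705, 0.0924, 0.2128]
tool_rot: [1.0, 0.022, 0.001, 0.0]
force: [0.7, 0.3, -0.1]
finger_gap: 0.545
gripper_force: 0.0
```

Request:
move_arm(
  targets=[
    {"dx":0,"dy":0,"dz":1,"rx":0,"ry":0,"rz":0},
    {"dx":0,"dy":0,"dz":1,"rx":0,"ry":0,"rz":0},
    {"dx":0,"dy":0,"dz":0,"rx":0,"ry":0,"rz":0},
    {"dx":0,"dy":0,"dz":0,"rx":0,"ry":0,"rz":0},
    {"dx":0,"dy":0,"dz":0,"rx":0,"ry":0,"rz":0},
    {"dx":0,"dy":0,"dz":0,"rx":0,"ry":0,"rz":0},
    {"dx":0,"dy":0,"dz":0,"rx":0,"ry":0,"rz":0},
    {"dx":0,"dy":0,"dz":0,"rx":0,"ry":0,"rz":0},
    {"dx":0,"dy":0,"dz":0,"rx":0,"ry":0,"rz":0},
    {"dx":0,"dy":0,"dz":0,"rx":0,"ry":0,"rz":0},
  ],
)

```text
t: 17.1
tcp_pos: [0.4706, 0.0924, 0.2618]
tool_rot: [1.0, 0.022, 0.0, -0.0]
force: [-0.5, -0.2, 0.7]
finger_gap: 0.548
gripper_force: 0.0
```

```bash
python3 - <<'E'
from h import *
s=sensors.sense();print(s["t"],s["tcp_pos"],s["force"])
for n in("scene","side"):cv2.imwrite(f"pics/{n}9.png",cams.snapshot(n)[:,:,::-1])
a=cv2.imread("pics/scene9.png")[130:330,170:370];b=cv2.imread("pics/side9.png")[120:320,150:350]
cv2.imwrite("pics/c9.png",cv2.resize(np.hstack([a,b]),None,fx=2,fy=2))
E
python3 m.py 9 234 257 205 258 276
```

```text
17.1 [0.47061061 0.09237479 0.26183432] [-0.49363013 -0.22102248  0.67791684]
side 23 y 0.099 0.181 overhang mm 38.73899396871614 yaw deg 0.027027360657401484
scene 18 y 0.1 0.166 overhang mm 40.381744838833946 yaw deg -0.7083820522415424
```

View pics/c9.png

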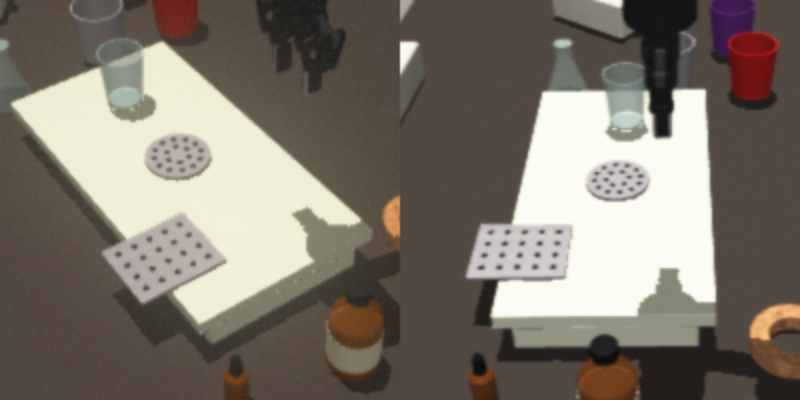

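The plate lies flat and square with its lead edge at crop (105,255)–(140,300) in the left crop. Everything else is in place and the hand is clear above.

```bash
python3 -c "
from station import order;print(order.sign_off())"
```

```text
the job is handed in; nothing more can be done
None
```

The job is handed in: the plate lies flat, sticking out about 39–40 mm past the step's far edge and parallel to it within 1°, with everything else in place and the hand clear.

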